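# Hold back the tensioner on the line that has the idler block

### The arm

A 6-joint arm with a two-finger parallel gripper is mounted at the origin on a cart in front of the work surface, level with it; the furniture and walls round the work are solid. World frame = base frame: x ahead of the robot, y to its left, z up, the work surface at z = 0. Lengths are in m, angles in rad, forces in N, time in s.
With the tool pointing down it reaches from about 0.35 to 0.775 m from the base axis. Payload 5.5 kg.
Tool frame: the origin (TCP) lies on the centre line of the jaws, within the pads' length; the fingertips stand 11 mm ahead of it and the grasp point (between the pads) lies 8 mm behind it (env.tip_extent is the distance from the TCP to the fingertips, in m); z points along the fingers, y is the line along which they close (so a half turn about z gives the same grasp; the last joint's range is limited). The gripper opens to 85 mm and grips with 20 to 120 N. Pads are 22 mm wide; open, the fingers measure 114 mm over their backs; the gripper's body (76 mm by 85 mm) begins 54 mm behind the grasp point. The pads swing forward as they close: fully open they stand 13 mm farther back than shut.
Start: joints at [1.004, 0.313, 0.046, 1.304, 0, 1.431], TCP at [0.238, 0.523, 0.242] pointing down, gripper open.
Joint ranges: [-2.76, 2.76], [-0.86, 1.69], [-1.03, 1.26], [-2.2, 2.34], [-1.47, 1.5], [-3.14, 3.14]. Speed limits (rad/s): [2.57, 2.57, 3.14, 3.14, 3.14, 3.14].

### API

Orientations are given as a unit quaternion [w, x, y, z].
In Python, from workcell import env gives the robot as it stands.
- The arm moves only by the shell command python3 -m jog 'ROWS' [FORCE]. ROWS is JSON, a list of rows, each a list of 5 numbers: the gripper's target within -1 to 1 (shut at 1, half-way at 0, fully open at -1), then the shift along the tool's x, y, z in m, then the turn about the tool's z in degrees. In form: [[fingers, tx, ty, tz, turn], ...]. A call has 1 to 5 rows; each row shifts and turns the commanded pose from where the row before left it, along the tool's axes as they then stand; what a row does not reach is not made up. A row lasts 1/12 s, in which the tool goes at most 41.7 mm and 7.16 degrees, less where a joint would pass 70% of its speed; a pose out of reach is approached as far as the arm can. A call is refused whole if a number of a shift passes 0.0417 or a number of a turn 7.16, either way. A call with a gripper value outside its range is refused whole. The fingers move at their own pace and stop on an object; FORCE is the grip in N (left out, the last holds). Time passes only in rows, so rows that do not move let the fingers close. It gives the time, the measured TCP pose, the force, the opening and the grip force at its end, in the units of the state.
- env.get_state(): the state, without advancing time (a new reading comes with each control period).
- env.read_camera(name): name is "side" or "top"; returns a dict with "img" (480x640x3 uint8, red, green, blue), "fov_y" (degrees; the focal length in pixels is half the picture's height over the tangent of half this angle, whatever the lens; pixels are square), "cx", "cy" (the principal point, pixels), "T" (4x4, takes a point from camera to world coordinates). Camera axes: x right, y up, looking along -z (the intrinsics and any distortion apply to the point x, -y, -z); pixel columns grow to the right and rows downward; lengths in m; the calibration is good to about 2 mm. A picture is of the moment at which its call begins. There is no depth.
- env.hand_in(): hands the job in; it is judged then, once.
The state is a dict: "clock": time; "joint_pos": joint angles; "qvel": joint speeds; "tau": joint torques, N m; "tcp_pos": TCP position; "orientation": TCP orientation; "wrist_force": force on the tool from outside, world axes, zero at the start; "ft_torque": the same for the moment, N m; "finger_gap": finger opening in m; "grip_force": force on a finger pad.
Only numpy, scipy, OpenCV 4.12 (cv2) and the standard library are available. Lean on these libraries where they do the work, as an engineer would, in place of code of your own. Each camera call takes 0.05 s, during which the arm holds its last target. There are 200 camera calls.

### The job

The grey jig on the bench has two sprung tensioner arms, one on the left and one on the right, and behind each a shallow bay. Look which bay holds the green cast idler block (the other only has a rusty hexagon nut parked in it), and push the roller of the arm on that same side back, past the click of its ratchet pawl, and keep holding it pressed back with its yellow pointer over the green band, clear of the pawl and of the rear stop. Finish while holding it there yourself; leave the other arm, the two parts in the bays and the things lying round the jig alone.

Things in the scene. Friction and masses are not known exactly. Their poses are not given: they have to be found in the camera images.
- jig: Fixed grey base plate, 170 (x) x 290 (y) x 10 mm, turned up to 0.25 rad; origin at the centre of its underside on the bench; x axis to its back (away from the robot), y to its left, z up. Per side (left = +y, right = -y, mirrored): blue swinging arm reaching outboard, steel pawl slider with red knob behind the pivot, stop post, green band, bay. Nothing on it is over 73 mm above the bench.
- roller_left (a point): Centre of the top of the left arm's black roller, 69 mm above the bench; moves with the arm. Roller: upright cylinder, diameter 29 mm, side from 33 to 69 mm above the bench (a 12 mm stud stands 4 mm higher); it does not turn; its centre is 85 mm from the pivot axis. A thin yellow pointer, 25 to 28 mm above the bench, reaches 27 mm beyond the roller's centre. Before it the plate is bare.
- roller_right (a point): The same for the right arm (mirror image).
- pivot_left (a point): On the vertical pivot axis of the left arm, 44 mm above the bench, top of the steel hub; 40 mm in front of and 30 mm to the left of the plate's centre. Fixed to the jig.
- pivot_right (a point): The same for the right arm, 30 mm to the right.
- tensioner_left (a joint): Swing of the left arm, rad: 0 slack (arm 0.45 rad forward of straight outboard, that is of the jig's +y), growing as the roller goes to the back, 0.95 at the rear stop. Sprung: about 3 N at the roller when slack, 9 N at 0.73. The tooth lifts the pawl on the way and the pawl clicks in behind it at about 0.55; let go after that, the arm rests on the pawl at 0.52. Green band: 0.62 to 0.84.
- tensioner_right (a joint): The same for the right arm (mirrored: outboard is the jig's -y; also grows as the roller goes to the back).
- pawl_left (a joint): Left pawl slider in m: 0 home (in), up to 0.008 lifted by the tooth; a spring pushes it home by itself. About 5 mm at the top of the tooth just before the click.
- pawl_right (a joint): The same for the right pawl.
- idler_block: Green painted cast block with a bolt head on top, loose, 36 x 48 x 35 mm, origin at the centre of its underside; stands in one of the two bays (bay centres 53 mm behind and 104 mm to the left or right of the plate's centre). It shows which arm to push.
- small_tin: Small round tin with a brown lid, 64 x 64 x 42 mm, behind the jig; a bystander. Origin under its centre.
- hex_key: Hex key, 33 x 88 x 7 mm, lying to the right of the jig near the bench's front; a bystander. Origin at the centre of its underside.
- pin_punch: Steel pin punch, 13 x 118 x 12 mm, lying to the right of the jig; a bystander.
- black_tape: Roll of black tape, 47 mm across, 18 mm high, behind the jig; a bystander.
- bay_left (a point): Centre of the floor of the left bay, 10 mm above the bench, 53 mm behind and 104 mm to the left of the plate's centre; 50 x 58 mm inside rails 4 mm high.
- bay_right (a point): The same for the right bay.
- rusty_nut: Rusty brown hexagon nut, loose, lying flat, 32 x 36 x 16 mm, origin at the centre of its underside; lies in the other bay.
There are look-alikes about, which are no part of the job. Leave any pink or turquoise look-alike of the rusty_nut alone. What is shaped like the idler_block but purple is not meant.

How it is judged:
By the outcome, as a careful person would: the job done as asked, in the order asked, and still so for the second after the job is handed in, while the arm keeps its last pose, push and grip.
It also fails if it takes over 32 s, if anything falls off the work surface, if the arm or the gripper's body presses on something with over 40 N, if the wrist force passes 120 N, or if a joint passes its speed limit or range.

## Working session

There is one attempt and no reset: what is moved stays moved. The work goes in short steps, Python scripts to look and compute and a shell command to move; the robot and the scene stay as the last step left them, time stands still between calls to the robot, and variables do not carry over. Pictures are saved under pics/ and viewed, at most 10 in all, crops included, and the job is handed in when it is done.

```bash
mkdir -p pics
cat > h.py <<'E'
import numpy as np, cv2
from workcell import env
def cam(n,save=None):
    c=env.read_camera(n)
    if save: cv2.imwrite('pics/'+save,c['img'][:,:,::-1])
    return c
def K(c):
    f=240/np.tan(np.radians(c['fov_y'])/2); return np.array([[f,0,c['cx']],[0,f,c['cy']],[0,0,1.]])
def ray(c,u,v):
    k=K(c);T=np.array(c['T']);p=np.array([(u-k[0,2])/k[0,0],-(v-k[1,2])/k[0,0],-1])
    return T[:3,3],T[:3,:3]@p
def onz(c,u,v,z):
    o,d=ray(c,u,v); return o+d*(z-o[2])/d[2]
def proj(c,P):
    T=np.array(c['T']);q=T[:3,:3].T@(np.array(P)-T[:3,3]);k=K(c)
    return k[0,2]+k[0,0]*q[0]/-q[2], k[1,2]-k[0,0]*q[1]/-q[2]
E
python3 - <<'E'
from h import *
for n in('side','top'):
    c=cam(n,n+'1.png'); print(n,{k:v for k,v in c.items() if k!='img'})
print(env.get_state())
E
```

```text
side {'fov_y': 53.41193605201097, 'cx': 317.7015100535186, 'cy': 246.7137117877112, 'T': array([[-0.98936964,  0.08536005, -0.11773435,  0.44908223],
       [-0.14540507, -0.59322043,  0.79179978,  0.79888442],
       [-0.00225436,  0.80050183,  0.59932606,  0.60275325],
       [ 0.        ,  0.        ,  0.        ,  1.        ]])}
top {'fov_y': 52.10561043794799, 'cx': 322.46947938525574, 'cy': 237.5825579103274, 'T': array([[ 0.01024392,  0.98951108, -0.14409331,  0.46349541],
       [-0.99994347,  0.01054756,  0.00134348,  0.10837356],
       [ 0.00284922,  0.14407141,  0.98956319,  0.91309739],
       [ 0.        ,  0.        ,  0.        ,  1.        ]])}
{'clock': 0.1, 'joint_pos': array([1.00441797e+00, 3.13920989e-01, 4.50610516e-02, 1.30361810e+00,
       1.04838759e-05, 1.43119364e+00]), 'qvel': array([-0.00095222, -0.0011305 ,  0.00208802, -0.00042863, -0.00016796,
        0.0002268 ]), 'tau': array([ 1.93951695e-03, -4.81724811e+01,  2.99244583e+01,  1.27432004e-02,
       -1.20727877e-04,  4.44329970e-06]), 'tcp_pos': array([0.23777256, 0.52303039, 0.2414876 ]), 'orientation': array([-2.95606754e-04,  2.11772038e-01,  9.77318728e-01, -7.87197847e-04]), 'wrist_force': array([ 0.1084837 , -0.48974788, -0.17736829]), 'ft_torque': array([-0.00799823,  0.05939122, -0.01390588]), 'grip_force': 0.0, 'finger_gap': 0.08542598951386247}
```

View pics/top1.png

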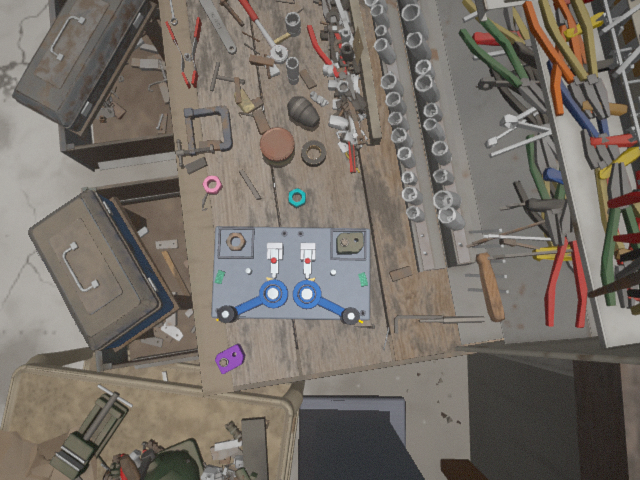

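View pics/side1.png

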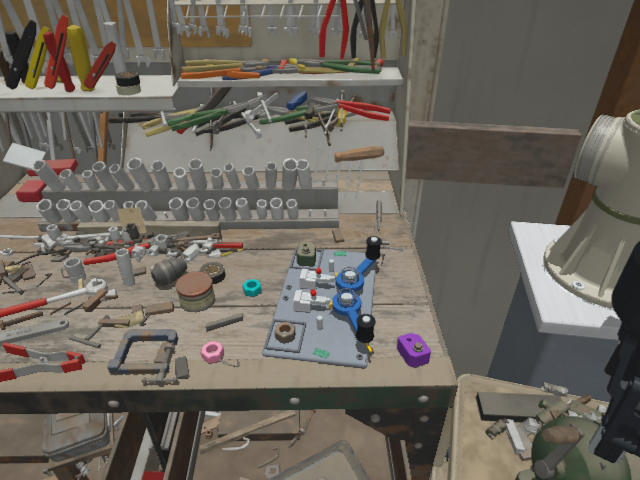

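The top view has image right = the robot's −y, which is the jig's right. The green block is in the right bay at (349,243) and the rusty nut is in the left bay at (235,240). Possible mix-ups:
- Purple block at (230,359): not meant.
- Pink nut at (212,184) and turquoise nut at (297,197): not meant.
- Left roller at (227,313): the wrong arm.

My target is the right roller at (351,316). I'll check it in a crop and measure it.

Run:
```python
from h import *
c=cam('top');s=cam('side')
i=c['img'][215:335,200:385]; cv2.imwrite('pics/crop1.png',cv2.resize(i,None,fx=4,fy=4,interpolation=cv2.INTER_CUBIC)[:,:,::-1])
def blue(c,z):
    h=cv2.cvtColor(c['img'],cv2.COLOR_RGB2HSV); return h
for n,u,v,z in [('rollL',227,313,.069),('rollR',351,316,.069),('pivL',273,293,.044),('pivR',307,294,.044),('block',349,243,.04),('nut',235,240,.024),('purple',230,359,.03)]:
    P=onz(c,u,v,z); print(n,P.round(3))
print('side rollers',onz(s,373,240,.069).round(3),onz(s,366,320,.069).round(3))
L,R=onz(c,273,293,.044),onz(c,307,294,.044)
d=(L-R)[:2];print('piv dist',np.hypot(*d),'yaw',np.arctan2(-d[0],d[1]))
```

```text
rollL [0.455 0.268 0.069]
rollR [0.452 0.057 0.069]
pivL [0.491 0.193 0.044]
pivR [0.489 0.133 0.044]
block [0.581 0.059 0.04 ]
nut [0.587 0.267 0.024]
purple [0.375 0.267 0.03 ]
side rollers [0.453 0.058 0.069] [0.452 0.27  0.069]
piv dist 0.05985370111682671 yaw -0.018893016419380397
```

View pics/crop1.png

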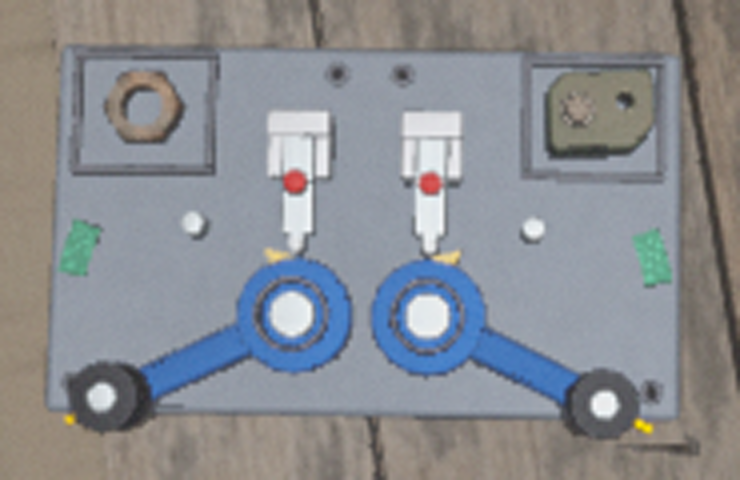

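The crop confirms it: the green block is in the right bay at crop (598,112), and the right roller is at crop (603,403). It measures 84.5 mm from the pivot (85 given), and the side view agrees within 1 mm. I'll shut the jaws, square the tool to the jig and move in front of that roller.

```bash
python3 -m jog '[[1,0,0,0,-5.9],[1,0,0,0,-5.9],[1,0,0,0,-5.9],[1,0,0,0,-5.9],[1,-0.012,-0.03,0,0]]' 40; python3 -m jog '[[1,-0.013,-0.04,0,0],[1,-0.013,-0.04,0,0],[1,-0.013,-0.04,0,0],[1,-0.013,-0.04,0,0],[1,-0.013,-0.04,0,0]]'; python3 -m jog '[[1,-0.013,-0.04,0,0],[1,-0.013,-0.04,0,0],[1,-0.013,-0.04,0,0],[1,-0.013,-0.04,0,0],[1,-0.013,-0.04,0,0]]'; python3 -m jog '[[1,0,0,0,0],[1,0,0,0,0]]'
```

```text
clock: 0.62
tcp_pos: [0.2488, 0.4963, 0.2415]
orientation: [-0.0, 0.003, 1.0, 0.001]
wrist_force: [1.9, -0.4, 0.4]
finger_gap: 0.0258
grip_force: 0.0
clock: 1.03
tcp_pos: [0.3109, 0.2924, 0.2422]
orientation: [0.0, 0.007, 1.0, 0.0]
wrist_force: [0.5, -0.1, 0.3]
finger_gap: 0.0001
grip_force: 0.0
clock: 1.45
tcp_pos: [0.3724, 0.0932, 0.2425]
orientation: [0.0, 0.007, 1.0, 0.0]
wrist_force: [0.5, 0.8, 0.3]
finger_gap: 0.0
grip_force: 0.0
clock: 1.62
tcp_pos: [0.3731, 0.0926, 0.2423]
orientation: [0.0, 0.011, 1.0, 0.0]
wrist_force: [0.1, 0.6, 0.4]
finger_gap: 0.0
grip_force: 0.0
```

```bash
python3 -m jog '[[1,-0.016,-0.04,0,0],[1,0,0,0.04,0],[1,0,0,0.04,0],[1,0,0,0.04,0],[1,0,0,0.04,0]]'; python3 -m jog '[[1,0,0,0.028,0],[1,0,0,0,0],[1,0,0,0,0]]'
python3 - <<'E'
from h import *
c=cam('top');s=cam('side')
a=cv2.resize(c['img'][215:365,240:400],None,fx=2.5,fy=2.5,interpolation=3);b=cv2.resize(s['img'][210:360,280:440],None,fx=2.5,fy=2.5,interpolation=3)
cv2.imwrite('pics/p2.png',np.hstack([a,b])[:,:,::-1])
E
```

```text
clock: 2.03
tcp_pos: [0.3871, 0.0574, 0.081]
orientation: [0.001, 0.007, 1.0, 0.0]
wrist_force: [-0.1, -0.6, 0.1]
finger_gap: -0.0001
grip_force: 0.0
clock: 2.28
tcp_pos: [0.3856, 0.0575, 0.0536]
orientation: [-0.002, 0.006, 1.0, 0.0]
wrist_force: [-0.1, 0.5, -0.4]
finger_gap: -0.0001
grip_force: 0.0
```

View pics/p2.png

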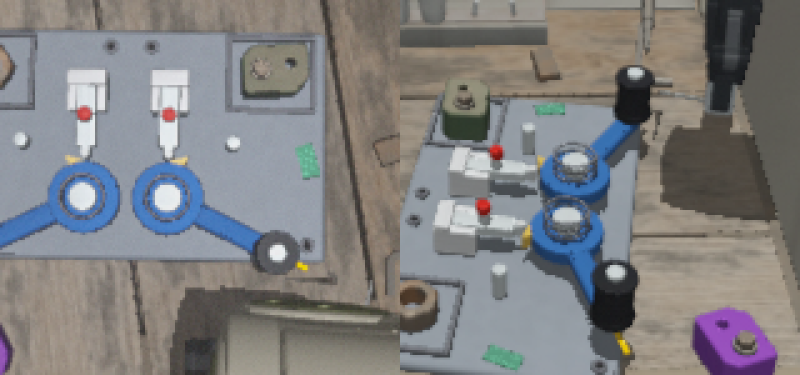

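The shut fingers hang free in front of the right roller: side crop (715,110), roller (635,90). Now I'll approach in small steps and watch for contact.

```bash
python3 -m jog '[[1,-0.016,-0.005,0,0],[1,-0.014,0,0,0],[1,0,0,0,0]]'; python3 -m jog '[[1,-0.006,0,0,0],[1,0,0,0,0]]';python3 -m jog '[[1,-0.006,0,0,0],[1,0,0,0,0]]';python3 -m jog '[[1,-0.006,0,0,0],[1,0,0,0,0]]'
```

```text
clock: 2.63
tcp_pos: [0.4227, 0.0506, 0.0573]
orientation: [0.004, 0.007, 1.0, -0.0]
wrist_force: [0.7, -1.3, 0.5]
finger_gap: -0.0001
grip_force: 0.0
clock: 2.8
tcp_pos: [0.4247, 0.0508, 0.0556]
orientation: [0.001, 0.007, 1.0, -0.0]
wrist_force: [-0.5, 0.1, 0.1]
finger_gap: 0.0
grip_force: 0.0
clock: 2.97
tcp_pos: [0.4286, 0.0506, 0.0544]
orientation: [-0.001, 0.007, 1.0, -0.0]
wrist_force: [-2.8, 0.9, 2.4]
finger_gap: -0.0001
grip_force: 1.5
clock: 3.13
tcp_pos: [0.433, 0.05, 0.0535]
orientation: [-0.002, 0.008, 1.0, -0.001]
wrist_force: [-4.6, -2.6, 2.4]
finger_gap: -0.0002
grip_force: 2.5
```

Contact came at about x 0.427, as predicted, so the target TCP x is about 0.486.

```bash
python3 -m jog '[[1,-0.008,0,0,0],[1,-0.008,0,0,0],[1,-0.008,0,0,0],[1,-0.008,0,0,0],[1,0,0,0,0]]'; python3 -m jog '[[1,-0.007,0,0,0],[1,-0.007,0,0,0],[1,-0.006,0,0,0],[1,0,0,0,0],[1,0,0,0,0]]'
python3 - <<'E'
from h import *
c=cam('top');s=cam('side')
a=cv2.resize(c['img'][215:365,240:400],None,fx=2.5,fy=2.5,interpolation=3);b=cv2.resize(s['img'][210:360,280:440],None,fx=2.5,fy=2.5,interpolation=3)
cv2.imwrite('pics/p3.png',np.hstack([a,b])[:,:,::-1])
E
```

```text
clock: 3.55
tcp_pos: [0.4643, 0.0494, 0.0527]
orientation: [-0.004, 0.008, 1.0, -0.001]
wrist_force: [-1.8, -0.9, -0.9]
finger_gap: 0.0
grip_force: 1.1
clock: 3.97
tcp_pos: [0.4829, 0.049, 0.0527]
orientation: [-0.004, 0.008, 1.0, -0.001]
wrist_force: [-8.5, -3.8, 1.4]
finger_gap: 0.0003
grip_force: 4.1
```

View pics/p3.png

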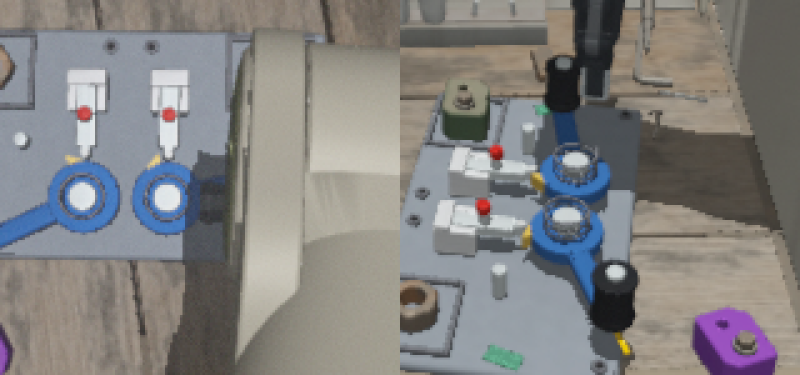

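Run:
```python
from h import *
s=cam('side')
# stud: brightest blob inside roller top
i=s['img'][226:246,335:358].astype(int); m=((i.min(2)>150)).astype(np.uint8)
n,l,st,ce=cv2.connectedComponentsWithStats(m);print([(st[k][4],ce[k]+[335,226]) for k in range(1,n)])
k=max(range(1,n),key=lambda k:st[k][4]);u,v=ce[k]+[335,226]
P=onz(s,u,v,.073);d=P[:2]-np.array([.490,.133]);print(P,np.hypot(*d),'theta',np.arctan2(d[0],-d[1])+.016+.45)
x=env.get_state()['tcp_pos'][0]+.011+.0145;print('theta from tcp',np.arcsin((x-.4895+.0013)/.085)+.45)
cv2.imwrite('pics/p4.png',cv2.resize(s['img'][225:275,315:385],None,fx=10,fy=10,interpolation=3)[:,:,::-1])
```

```text
[]Traceback (most recent call last):
  File "<stdin>", line 6, in <module>
ValueError: max() iterable argument is empty
```

Run:
```python
from h import *
s=cam('side')
i=s['img'][229:241,337:354].astype(int); m=((i.min(2)>95)).astype(np.uint8)
n,l,st,ce=cv2.connectedComponentsWithStats(m);print([(st[k][4],ce[k]+[337,229]) for k in range(1,n)])
for u,v in [(345.2,234)]+[tuple(ce[k]+[337,229]) for k in range(1,n)]:
    P=onz(s,u,v,.073);d=P[:2]-np.array([.490,.133]);print(P,np.hypot(*d),'theta',np.arctan2(d[0],-d[1])+.016+.45)
x=env.get_state()['tcp_pos'][0]+.011+.0145;print('theta from tcp',np.arcsin((x-.4895+.0013)/.085)+.45)
cv2.imwrite('pics/p4.png',cv2.resize(s['img'][225:275,315:385],None,fx=10,fy=10,interpolation=3)[:,:,::-1])
```

```text
[(np.int32(49), array([341.44897959, 231.20408163])), (np.int32(18), array([345.        , 234.66666667])), (np.int32(4), array([352.75, 239.25]))]
[0.5067936  0.05116497 0.073     ] 0.0835403936533303 theta 0.6684028499253551
[0.51491658 0.04286851 0.073     ] 0.0935121428267 theta 0.7357109597947153
[0.50695248 0.05342169 0.073     ] 0.08136396044145221 theta 0.6758914382664638
[0.49094461 0.06624749 0.073     ] 0.06675919057325541 theta 0.4801499285753679
theta from tcp 0.6859057761643328
```

View pics/p4.png

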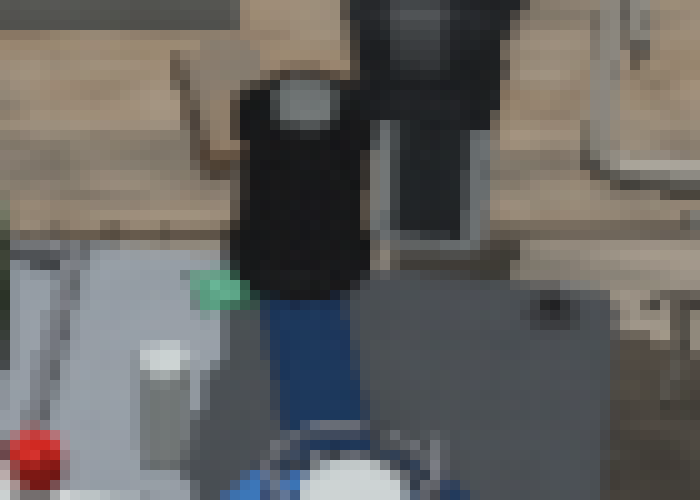

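The close crop shows the finger against the front of the roller, the arm clear of the stop post at (165,400), and part of the green band hidden behind the roller at (215,290). The estimates give a swing of 0.67 to 0.69, so I'll push 4 mm more to reach mid-band.

```bash
python3 -m jog '[[1,-0.004,0,0,0],[1,0,0,0,0],[1,0,0,0,0],[1,0,0,0,0],[1,0,0,0,0]]'
python3 - <<'E'
from h import *
s=cam('side');c=cam('top')
x=env.get_state()['tcp_pos'][0]+.011+.0145;print('theta from tcp',np.arcsin((x-.4895+.0013)/.085)+.45)
a=cv2.resize(s['img'][225:295,310:390],None,fx=5,fy=5,interpolation=3);b=cv2.resize(c['img'][220:320,270:350],None,fx=3.5,fy=3.5,interpolation=3)
cv2.imwrite('pics/p5.png',np.hstack([a,b])[:,:,::-1])
E
```

```text
clock: 4.58
tcp_pos: [0.4864, 0.0492, 0.0527]
orientation: [-0.005, 0.008, 1.0, -0.001]
wrist_force: [-8.4, -2.8, 1.1]
finger_gap: 0.0001
grip_force: 4.3
theta from tcp 0.7320844607238414
```

View pics/p5.png

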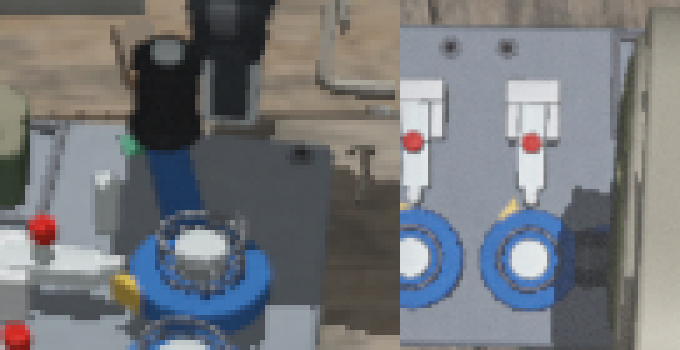

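The tooth at (508,208) has passed the pawl tip at (530,200), and the right knob sits level with the left one, so the pawl is home. The roller is about 0.73 along its swing, and the 8.4 N push at the wrist is close to the given 9 N. The post at (103,190) is clear.

```bash
python3 -c "
from workcell import env
print(env.hand_in())"
```

```text
the job is handed in; nothing more can be done
None
```

I pushed the right arm's roller (the green block's side) back past the pawl click and handed in while still holding it at about 0.73 rad, mid green band by calculation since the pointer itself was out of view; no verdict came back.

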